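# Check the jaw gap of a board clamp with a taper feeler gauge

## Task

Take the orange-handled taper feeler gauge out of its leaning rest and slide its blade, thin end first, down into the leaning gap between the steel bed and the blue-backed jaw of the board clamp. Feed it in until you feel it drag firmly between both faces (a push of about 10 N), do not force it further, and let go so that it stays snug in the gap. Leave the other things on the bench where they are.

Things in the scene. Friction and masses are not known exactly. Their poses are not given: they have to be found in the camera images.
- gauge: Loose taper feeler gauge, 170 mm, 0.13 kg: steel wedge blade, 30 mm wide, z = 0 to 100 mm; orange block handle, y +-13, x 0 to 22, z 100 to 170 mm. Origin at the thin end, mid-width, in the flat face (x = 0). Own z: thin end to handle; y: width; x: thickness. The ticked face slopes: blade 3 mm thick at z = 0, +1.33 mm per 10 mm (15 mm at z = 90). Starts in the rest, z leaning 35 degrees from vertical.
- gauge_grip (a point): Middle of the orange handle, on the gauge at x = 11, y = 0, z = 135 mm of its frame; axes as the gauge's. A good place to grip, fingers closing along y.
- gauge_tip (a point): Middle of the thin end of the blade, at x = 1.5, y = 0, z = 0 mm of the gauge's frame; axes as the gauge's.
- rest: Fixed black rest, base 140 x 100 mm, origin mid-underside. Trough 38 mm wide, 95 mm long, side walls 12 mm high, leaning 35 degrees from vertical, top end to the rest's -x. The gauge lies on its flat face, thin end on a stop at x = 30, z = 30 mm, up to 2 mm off the middle; its handle is clear above. Draw it out along the gauge's z by 100 mm or lift it off.
- fixture: Base of the board clamp, fixed, grey plate 170 x 100 mm reaching from x = -65 to 105 mm of its origin, which lies at its underside, mid-width. It carries the fixed steel bed of the gap (70 mm wide) on its -x side and a black adjusting knob at +x. The clamp's highest point is about 130 mm up.
- gap (a point): Mouth of the gap, mid-width on the bed face, at x = -30, z = 100 mm of the fixture. Own z points up out of the gap, leaning 35 degrees to the fixture's -x (the blade goes in along -z); x from bed face (x = 0) across to the jaw; y along the width. Above it both sides flare 30 degrees for 18 mm. Gap straight, 85 mm deep, open at sides and foot, 7 to 12 mm wide (unknown): the blade binds 30 to 75 mm deep.
- jaw: Adjustable jaw of the clamp, steel face with blue backing, locked (does not yield). Axes as the fixture's; its origin lies 0 to 6 mm along the fixture's +x from the fixture's origin. At 0 the gap is 7.0 mm wide; each mm adds 0.82 mm and sets the jaw's mouth 0.57 mm deeper.
- board_a: Loose green circuit board, 130 x 80 mm, lying flat; leave alone. Origin at its underside.
- shell_a: Loose open cream plastic housing, 100 x 70 x 26 mm; leave alone. Origin at its underside.
- shell_b: Another such housing, 100 x 70 x 26 mm; leave alone. Origin at its underside.
- driver: Yellow-handled screwdriver 190 mm long, lying; leave alone. Origin at its underside.
- flux: White bottle, 48 mm across, 130 mm tall; leave alone. Origin at its underside.
- glue_gun: Cream glue gun on a black foot, 150 mm tall; leave alone. Origin at its underside.
- parts_case: Flat clear parts case, 120 x 90 x 30 mm; leave alone. Origin at its underside.
Not all that is in view belongs to the job. There is more than one size of the gauge; the job needs the larger. What is shaped like the fixture but brown is not meant.

How it is judged (in metres and radians):
On the way:
1. the gauge, held in the fingers, is at least 20 mm down the gap and pressed on the jaw with at least 2.5 N (it drags) (z of gauge_tip in the frame of gap below -0.02 m and x of gauge_tip in the frame of gap between -0.006 and 0.018 m and y of gauge_tip in the frame of gap between -0.022 and 0.022 m and angle between the z axis of gauge and the z axis of gap, either way round below 0.2 rad and contact force between gauge and jaw above 2.5 N and contact force between the fingers and gauge above 2 N), for 0.2 s.
At the end, for the whole second after the job is handed in: The gauge stands released and at rest in the gap: its thin end at least 20 mm below the mouth, within 22 mm of mid-width, its length within 0.2 rad of the gap's, and still touching the jaw (over 0.2 N) (z of gauge_tip in the frame of gap below -0.02 m and x of gauge_tip in the frame of gap between -0.006 and 0.018 m and y of gauge_tip in the frame of gap between -0.022 and 0.022 m and angle between the z axis of gauge and the z axis of gap, either way round below 0.2 rad and contact force between gauge and jaw above 0.2 N and contact force between the fingers and gauge below 0.1 N and linear speed of gauge below 0.01 m/s and angular speed of gauge below 0.1 rad/s).
It fails at once if the gauge is forced: over 40 N on the jaw (contact force between gauge and jaw above 40 N).
It fails at once if another thing on the bench is moved by more than 30 mm (distance of any of board_a, shell_a, shell_b, driver, flux, glue_gun, parts_case from where it was at the start of the episode above 0.03 m).
It also fails if it takes over 48 s, if anything falls off the work surface, if the arm or the gripper's body presses on something with over 40 N, if the wrist force passes 120 N, or if a joint passes its speed limit or range.

## Robot

A 6-joint arm with a two-finger parallel gripper is mounted at the origin on the work surface. World frame = base frame: x ahead of the robot, y to its left, z up, the work surface at z = 0. Lengths are in mm, angles in rad, forces in N, time in s.
With the tool pointing down it reaches from about 250 to 775 mm from the base axis. Payload 4 kg.
Tool frame: the origin (TCP) lies midway between the tips of the shut fingers; the grasp point (between the pads) lies ctrl.grip_point_offset behind it (ctrl.grip_point_offset is the distance from the TCP to the grasp point, in mm); z points along the fingers, y is the direction in which the jaws open and shut (so a half turn about z gives the same grasp; the last joint's range is limited). The gripper opens to 85 mm and grips with 20 to 120 N. Pads are 22 mm wide; open, the fingers measure 114 mm over their backs; the gripper's body (76 mm by 85 mm) begins 54 mm behind the grasp point. The pads swing forward as they close: fully open they stand 13 mm farther back than shut.
Start: joints at [1.077, 0.087, 1.371, -0, 1.684, -0.103], TCP at [209.521, 508.546, 231.341] pointing down, gripper open.
Joint ranges: [-3.1, 3.1], [-0.76, 2.03], [0.27, 2.55], [-1.08, 4.22], [0.17, 2.65], [-2.57, 2.57]. Speed limits (rad/s): [2.79, 2.79, 3.14, 3.14, 3.14, 3.14].

## Interface

Orientations are given as a unit quaternion [w, x, y, z].
In Python, from bench import monitor, imaging, ctrl gives the robot as it stands. The module is installed in compiled form; this text tells all that it offers.
- The arm moves only by the tool jog_arm, never from a script. Its argument "moves" is text: rows parted by semicolons, each of 7 numbers parted by spaces: the closure in counts, from 0 (fully open) to 255 (shut), then the shift along the tool's x, y, z in units of 30 mm (1.0 is 30 mm), then the turn, a rotation vector about the tool's x, y, z in units of 6 degrees (1.0 is 6 degrees). A call has 1 to 20 rows; each row shifts and turns the commanded pose from where the row before left it, along the tool's axes as they then stand; what a row does not reach is not made up. A row lasts 1/12 s, in which the tool goes at most 41.7 mm and 7.16 degrees, less where a joint would pass 70% of its speed; a pose out of reach is approached as far as the arm can. A call is refused whole if a number of a shift passes 1 or a number of a turn 1, either way. A call with a gripper value outside its range is refused whole. The fingers move at their own pace and stop on an object; "squeeze" is the grip in N (left out, the last holds). Time passes only in rows, so rows that do not move let the fingers close. It gives the time, the measured TCP pose, the force and the opening at its end, in the units of the state.
- monitor.get_state(): the state, without advancing time (a new reading comes with each control period).
- imaging.camera(name): name is "scene" or "side" or "wrist"; returns (picture, depth): 400x640x3 uint8, red, green, blue; 400x640 float32, mm along the optical axis (not along the pixel's ray), 0 where there is no reading.
- imaging.camera_info(name): a dict with "mtx" (3x3 intrinsics, pixels), "dist" ([k1, k2, p1, p2, k3] as OpenCV has them; the pictures are not rectified), "R" (3x3) and "t" (3): a world point X has camera coordinates R X + t; the wrist camera has in their place "T_tool_cam" (4x4, takes a point from camera to tool coordinates, whose origin is the TCP and whose axes are the flange's). Camera axes: x right, y down, z forward; pixel columns grow to the right and rows downward; lengths in mm; the calibration is good to about 2 mm. A picture is of the moment at which its call begins: read the wrist's pose just before it. camera_info takes no time and is no camera call.
- ctrl.hand_in(): hands the job in, once; it reports no verdict.
The state is a dict: "clock": time; "q": joint angles; "dq": joint speeds; "tau": joint torques, N m; "eef_pos": TCP position; "orientation": TCP orientation; "force": force on the tool from outside, world axes, zero at the start; "wrist_torque": the same for the moment, N m; "finger_gap": finger opening in mm.
Only numpy, scipy, OpenCV 4.12 (cv2) and the standard library are available. Lean on these libraries where they do the work, as an engineer would, in place of code of your own. Each camera call takes 0.05 s, during which the arm holds its last target.

## Working session

There is one attempt and no reset: what is moved stays moved. The work goes in short steps, Python scripts to look and compute and a tool call to move; the robot and the scene stay as the last step left them, time stands still between calls to the robot, and variables do not carry over. Pictures are saved under pics/ and viewed, and the job is handed in when it is done.

Besides the shell and the picture viewer there is one more tool, called after "Request:" as name(argument=value, ...), one argument or row to a line, values as JSON. jog_arm: Moves the arm, as the interface text tells. Its arguments: {"type":"object","properties":{"moves":{"type":"string"},"squeeze":{"type":"number"}},"required":["moves"]}

```bash
mkdir -p pics; ls
python3 - <<'E'
from bench import monitor, imaging, ctrl
import cv2,numpy as np
print(monitor.get_state(), ctrl.grip_point_offset)
for n in ["scene","side","wrist"]:
    p,d=imaging.camera(n); cv2.imwrite(f"pics/{n}0.png",p[:,:,::-1]); np.savez(f"pics/{n}0.npz",p=p,d=d)
    print(n,imaging.camera_info(n))
E
```

```text
pics
{'clock': 0.0, 'q': array([ 1.07688909e+00,  8.79750163e-02,  1.37228388e+00,  3.18083140e-05,
        1.68360841e+00, -1.03121356e-01]), 'dq': array([-1.48609558e-05, -2.32224986e-03,  7.81492533e-04, -1.23524314e-03,
        1.19688943e-04, -6.90811503e-04]), 'tau': array([-1.29818338e-03, -3.51851785e+01, -3.13274753e+01, -2.71871695e-04,
        1.07326184e-02,  1.80097260e-06]), 'eef_pos': array([209.26731665, 508.08445096, 230.11316494]), 'orientation': array([-3.49594313e-04,  1.94150147e-01,  9.80971165e-01, -1.08237900e-03]), 'force': array([ 0.48990333, -0.1635464 , -0.41439633]), 'wrist_torque': array([-0.01246499, -0.00166931,  0.02767212]), 'finger_gap': 85.47810872305271} 18.700000000000003
scene {'mtx': array([[417.71711153,   0.        , 315.89062186],
       [  0.        , 417.71711153, 205.90893888],
       [  0.        ,   0.        ,   1.        ]]), 'dist': array([-0.05412019,  0.        ,  0.        ,  0.        ,  0.        ]), 'R': array([[ 0.49405794,  0.86939152, -0.00807105],
       [ 0.49823947, -0.29072284, -0.81684617],
       [-0.71250557,  0.39954
[... 441 characters left out ...]
6771,  0.59277805, -0.56065701]]), 't': array([-354.45045669,  317.59289966,  981.63064556])}
wrist {'mtx': array([[320.27485704,   0.        , 324.78224292],
       [  0.        , 320.27485704, 202.30465357],
       [  0.        ,   0.        ,   1.        ]]), 'dist': array([-0.01517422,  0.        ,  0.        ,  0.        ,  0.        ]), 'T_tool_cam': array([[ 1.42897334e-06, -9.60753704e-01, -2.77402813e-01,
         7.15326498e+01],
       [ 9.99999624e-01, -2.39073362e-04,  8.33155180e-04,
        -2.23989338e+00],
       [-8.66776548e-04, -2.77402710e-01,  9.60753342e-01,
        -1.43715844e+02],
       [ 0.00000000e+00,  0.00000000e+00,  0.00000000e+00,
         1.00000000e+00]])}
```

View pics/scene0.png

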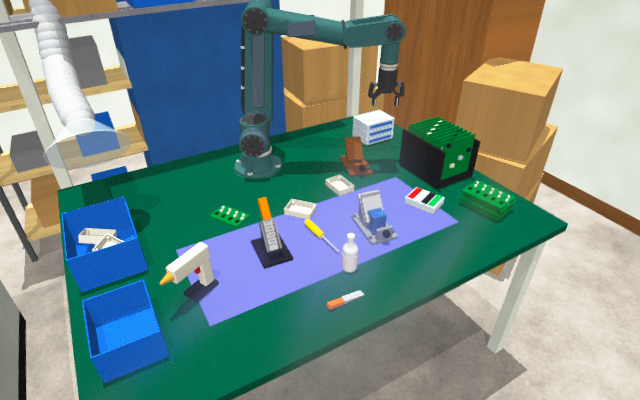

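View pics/side0.png

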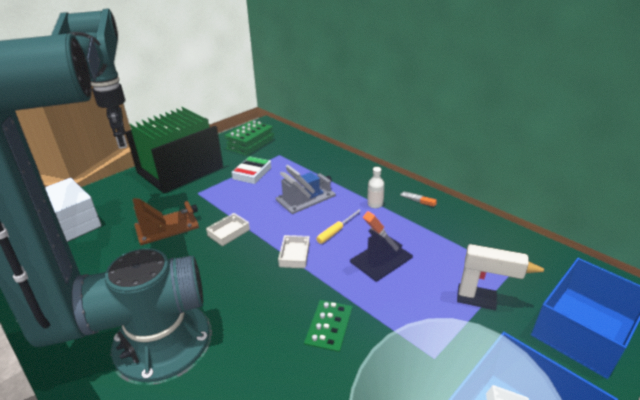

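View pics/wrist0.png

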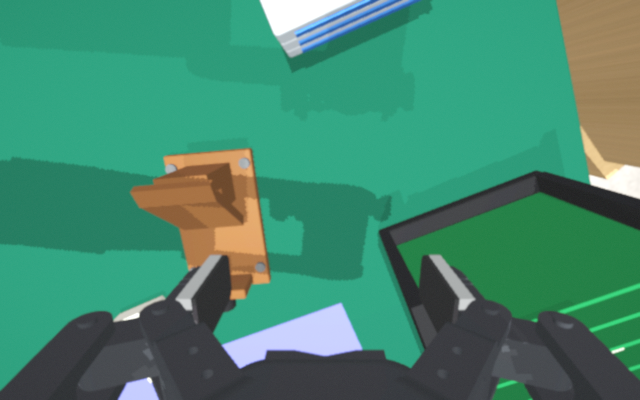

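Scene view: the large gauge stands in the black rest at about (267,230), the grey fixture is at (373,218), the flux at (350,253) and the driver at (322,235). The brown decoy is at (355,155) and the small gauge lies at (345,299). Next I'll measure.

```bash
cat > h.py <<'E'
import numpy as np, cv2
from bench import monitor, imaging, ctrl
from scipy.spatial.transform import Rotation as Ro
def rot(q): return Ro.from_quat([q[1],q[2],q[3],q[0]])
def cloud(name,d,st=None,ci=None):
    ci=ci or imaging.camera_info(name)
    v,u=np.mgrid[0:400,0:640]
    n=cv2.undistortPoints(np.stack([u,v],-1).reshape(-1,1,2).astype(np.float64),ci['mtx'],ci['dist']).reshape(400,640,2)
    P=np.dstack([n*d[...,None],d[...,None]])
    if name=='wrist':
        T=ci['T_tool_cam']; P=P@T[:3,:3].T+T[:3,3]
        return P@rot(st['orientation']).as_matrix().T+st['eef_pos']
    return (P-ci['t'])@ci['R']
def proj(name,X,st=None):
    ci=imaging.camera_info(name); X=np.atleast_2d(np.asarray(X,float))
    if name=='wrist':
        T=ci['T_tool_cam']; Y=(X-st['eef_pos'])@rot(st['orientation']).as_matrix(); Y=(Y-T[:3,3])@T[:3,:3]
    else: Y=X@ci['R'].T+ci['t']
    return cv2.projectPoints(Y,np.zeros(3),np.zeros(3),ci['mtx'],ci['dist'])[0].reshape(-1,2)
def crop(p,u0,v0,u1,v1,s,fn):
    cv2.imwrite(fn,cv2.resize(np.ascontiguousarray(p[v0:v1,u0:u1,::-1]),None,fx=s,fy=s,interpolation=cv2.INTER_CUBIC))
E
python3 - <<'E'
from h import *
for n,b in [("scene",(230,180,410,290)),("side",(265,150,425,290))]:
    z=np.load(f"pics/{n}0.npz");p,d=z['p'],z['d']; C=cloud(n,d)
    crop(p,*b,4,f"pics/{n}_c.png")
    hsv=cv2.cvtColor(p,cv2.COLOR_RGB2HSV)
    o=(hsv[...,0]<14)&(hsv[...,1]>170)&(hsv[...,2]>120)
    m=np.zeros_like(o);m[b[1]:b[3],b[0]:b[2]]=1
    o&=m>0; k,l,s,c=cv2.connectedComponentsWithStats(o.astype('u1'))
    for i in range(1,k):
        if s[i,4]>30: print(n,'orange',s[i],C[l==i].mean(0),C[l==i].min(0),C[l==i].max(0))
    for nm,uv in dict(scene=dict(flux=(350,262),drv=(320,235),rest=(288,258),fix=(383,236)),side=dict(flux=(376,190),drv=(330,232),rest=(375,270),fix=(300,205)))[n].items():
        print(n,nm,C[uv[1],uv[0]])
E
```

```text
scene flux [757.79020636 -20.03891808  44.02537131]
scene drv [571.07297633 -16.71729154  16.06167164]
scene rest [ 614.80247998 -159.43847732   11.31986342]
scene fix [688.59750384 158.40373815  22.66077083]
side flux [718.30382875 -21.98635758  69.34002001]
side drv [517.26766077 -21.27131149  22.25620854]
side rest [ 490.26827715 -207.53843613   15.78019075]
side fix [556.97291338 147.38289508  14.36733237]
```

View pics/scene_c.png

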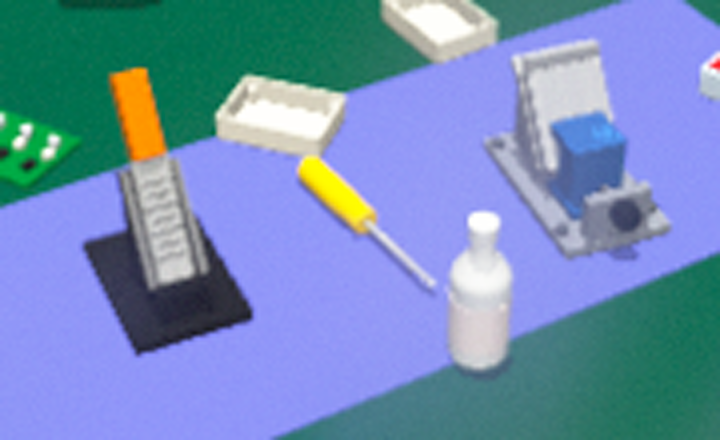

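View pics/side_c.png

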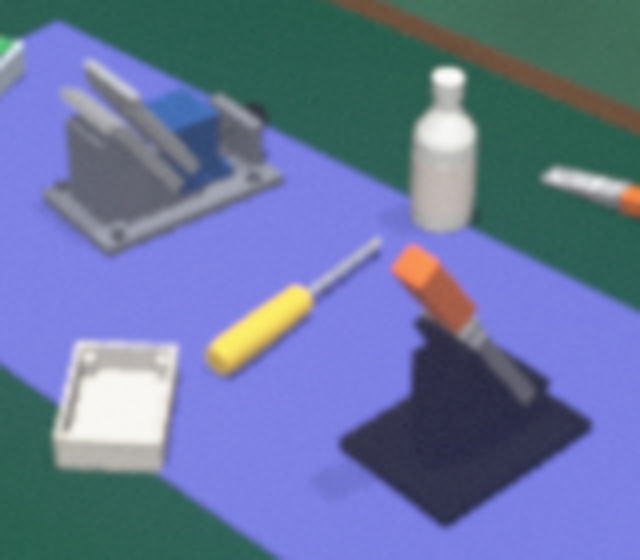

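Run:
```python
from h import *
for n in ["scene","side"]:
    z=np.load(f"pics/{n}0.npz");p,d=z['p'],z['d']; C=cloud(n,d)
    hsv=cv2.cvtColor(p,cv2.COLOR_RGB2HSV).astype(int); H,S,V=hsv[...,0],hsv[...,1],hsv[...,2]
    reg=(d>0)&(C[...,0]>350)&(C[...,0]<900)&(C[...,1]>-350)&(C[...,1]<350)
    def rep(nm,m):
        k,l,s,c=cv2.connectedComponentsWithStats((m&reg).astype('u1'))
        for i in range(1,k):
            if s[i,4]>40:
                q=C[l==i]; print(n,nm,s[i],np.median(q,0).round(),np.percentile(q,3,axis=0).round(),np.percentile(q,97,axis=0).round(), cv2.minAreaRect(q[:,:2].astype('f4')))
    rep('orange',(H<20)&(S>150)&(V>100))
    rep('yellow',(H>=20)&(H<35)&(S>150))
    rep('grey',(S<60)&(V>60)&(C[...,2]>5))
    rep('black',(V<70))
    rep('blue',(H>100)&(H<118)&(S>150))
    tab=reg&(H>112)&(H<125)&(S>80)&(S<150); q=C[tab]; print(n,'mat z',np.median(q[:,2]),q[:,2].std())
```

```text
scene orange [258 197  13  23 197] [ 514. -186.  152.] [ 494. -198.  123.] [ 532. -173.  180.] ((440.7991943359375, -156.8470916748047), (33.9741325378418, 194.95652770996094), 68.41251373291016)
scene orange [328 298  16   9  73] [ 852. -130.   20.] [ 843. -152.   15.] [ 860. -109.   26.] ((852.079345703125, -130.6597900390625), (17.787967681884766, 44.45914840698242), 1.4515424966812134)
scene yellow [305 219  19  19 131] [533. -22.  23.] [484. -30.  13.] [571. -10.  29.] ((528.2221069335938, -20.09988021850586), (91.77385711669922, 21.650394439697266), 6.635547161102295)
scene grey [334 182  20  14 109] [379. 203.  19.] [353. 175.   6.] [385. 246.  28.] ((366.60089111328125, 209.9014434814453), (35.92327880859375, 75.0425796508789), 3.3421099185943604)
scene grey [351 190  46  54 925] [594. 154.  51.] [543. 122.   9.] [693. 210. 121.] ((610.9071044921875, 171.63360595703125), (99.13279724121094, 171.55032348632812), 82.61351776123047)
scene grey [284 199  33  20 349] [400.  -1.  16.] [355. -57.   5.] [454.  48.  29.] ((395.3447570800781, 1.714599609375), (104.75606536865234, 93.28
[... 2449 characters left out ...]
921875, 212.07669067382812), (31.091129302978516, 75.32342529296875), 0.06547976285219193)
side grey [371 227  28  24 142] [ 534. -207.   93.] [ 513. -212.   37.] [ 587. -176.  119.] ((543.1259765625, -191.32740783691406), (40.513370513916016, 93.9546127319336), 83.01651000976562)
side grey [279 236  30  32 407] [405.   5.  18.] [353. -56.   5.] [450.  50.  28.] ((397.57061767578125, 0.12586212158203125), (110.65840148925781, 71.17618560791016), 39.25889587402344)
side blue [303 173  15   9  85] [626. 171.  75.] [608. 151.  72.] [642. 193.  78.] ((625.4066162109375, 170.85104370117188), (46.91486358642578, 36.008689880371094), 75.0423355102539)
side mat z 2.178849217642632 12.833258953199927
```

Request:
jog_arm(
  moves="0 -0.9 -0.6 -0.15 0 0 0;0 -0.9 -0.6 -0.15 0 0 0;0 -0.9 -0.6 -0.15 0 0 0;0 -0.9 -0.6 -0.15 0 0 0;0 -0.9 -0.6 -0.15 0 0 0;0 -0.9 -0.6 -0.15 0 0 0;0 -0.9 -0.6 -0.15 0 0 0;0 -0.9 -0.6 -0.15 0 0 0;0 -0.9 -0.6 -0.15 0 0 0;0 -0.9 -0.6 -0.15 0 0 0;0 -0.9 -0.6 -0.15 0 0 0;0 -0.9 -0.6 -0.15 0 0 0;0 -0.9 -0.6 -0.15 0 0 0;0 -0.9 -0.6 -0.15 0 0 -0.93;0 -0.8 -0.6 -0.1 0 0 -0.93;0 -0.5 -0.5 0 0 0 -0.93;0 0 0 0 0 0 -0.93;0 0 0 0 0 0 0;0 0 0 0 0 0 0",
)

```text
clock: 1.73
eef_pos: [492.5, 89.6, 296.8]
orientation: [-0.001, 0.002, 1.0, 0.0]
force: [0.1, 0.2, -0.4]
finger_gap: 85.4
```

Run:
```python
from h import *
st=monitor.get_state(); p,d=imaging.camera('wrist'); np.savez("pics/w1.npz",p=p,d=d,pos=st['eef_pos'],ori=st['orientation'])
cv2.imwrite("pics/w1.png",p[:,:,::-1]); print(st['eef_pos'],st['q'],rot(st['orientation']).as_matrix().round(3),st['clock'])
```

```text
[492.45493553  89.61785995 296.83141683] [ 6.64514537e-02 -2.62183800e-02  1.35859398e+00  3.79674362e-04
  1.81030781e+00 -1.50008990e+00] [[-1.     0.004 -0.001]
 [ 0.004  1.     0.   ]
 [ 0.001  0.    -1.   ]] 1.7333
```

View pics/w1.png

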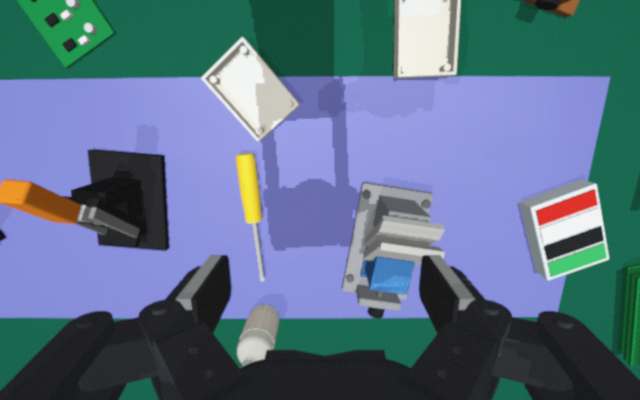

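Wrist view: rest base at about (130,200) with the gauge from (0,190) to (140,235), and the fixture plate at (365,182)–(345,292) with the gap between the two steel plates near (400,235). I'll measure on enlarged crops.

Run:
```python
from h import *
z=np.load("pics/w1.npz");p,d=z['p'],z['d']; st=dict(eef_pos=z['pos'],orientation=z['ori'])
C=cloud('wrist',d,st)
crop(p,330,170,460,325,5,"pics/w1fix.png"); crop(p,0,140,180,260,4,"pics/w1rest.png")
print('mat',C[150,300],C[90,100])
for nm,uvs in dict(fix=[(369,187),(430,195),(349,286),(360,240),(425,225),(408,250),(395,262)],rest=[(95,155),(160,160),(163,243),(105,238),(150,200),(40,200),(120,228)]).items():
    for u,v in uvs: print(nm,u,v,C[v,u].round(1))
```

```text
mat [472.30705223  54.80517783   2.19029753] [ 392.71507064 -205.27884046    0.65447879]
fix 369 187 [521.8 148.9  13.3]
fix 430 195 [533.5 233.7  13.5]
fix 349 286 [673.8 124.   14.4]
fix 360 240 [599.9 138.6  13.6]
fix 425 225 [542.8 199.  107.6]
fix 408 250 [565.8 177.9 123. ]
fix 395 262 [603.8 176.   75.7]
rest 95 155 [ 476.3 -221.6   10.6]
rest 160 160 [ 483.5 -133.5   11.8]
rest 163 243 [ 603.7 -146.2   13. ]
rest 105 238 [ 584.  -208.5   41.4]
rest 150 200 [ 539. -155.   13.]
rest 40 200 [ 496.6 -170.1  164. ]
rest 120 228 [ 558.  -164.    72.6]
```

View pics/w1fix.png

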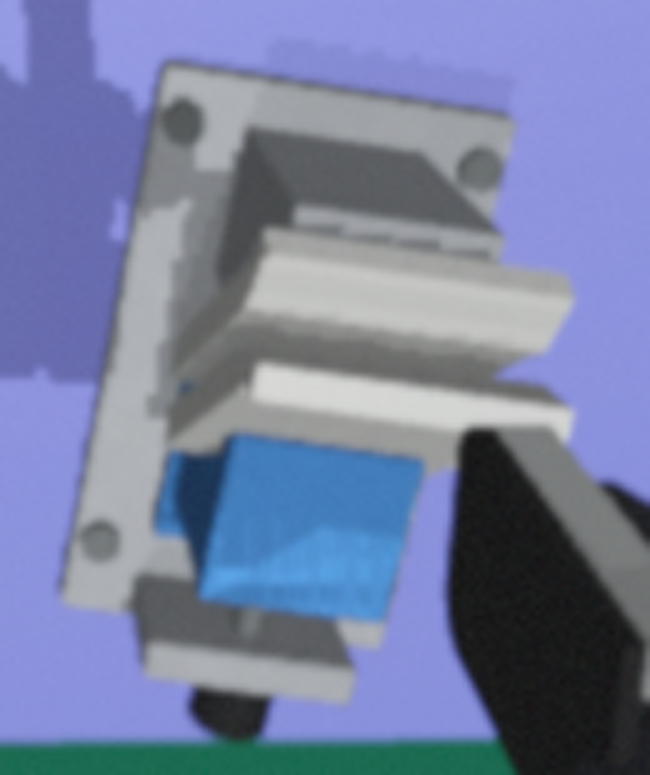

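View pics/w1rest.png

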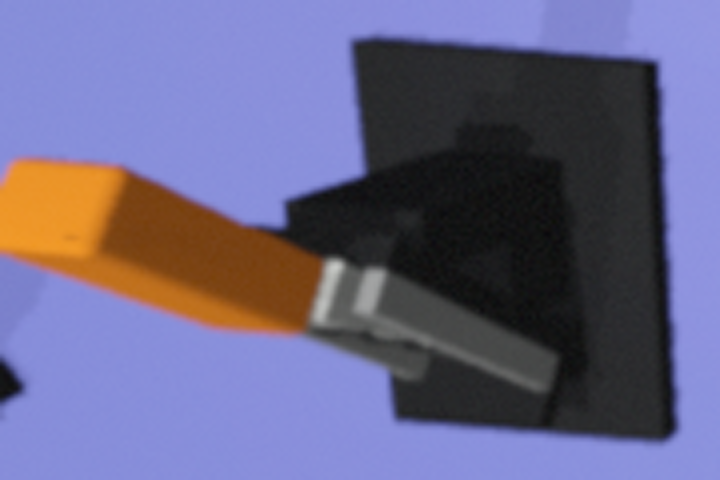

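```bash
cat >> h.py <<'E'
def ray(name,uv,zp,st=None):
    ci=imaging.camera_info(name); n=cv2.undistortPoints(np.array(uv,float).reshape(-1,1,2),ci['mtx'],ci['dist']).reshape(-1,2)
    D=np.c_[n,np.ones(len(n))]
    if name=='wrist':
        T=ci['T_tool_cam']; Rm=rot(st['orientation']).as_matrix(); o=Rm@T[:3,3]+st['eef_pos']; D=D@T[:3,:3].T@Rm.T
    else: o=-ci['R'].T@ci['t']; D=D@ci['R']
    return o+D*((np.asarray(zp)-o[2])/D[:,2])[:,None]
E
python3 - <<'E'
from h import *
z=np.load("pics/w1.npz"); st=dict(eef_pos=z['pos'],orientation=z['ori'])
for zz in (10,13):
    F=ray('wrist',[(364,182.4),(432.6,193.6),(342.4,290.6)],zz,st); R=ray('wrist',[(88.75,150),(163.75,155.5),(167.5,248.75),(99.25,244.5)],zz,st)
    print(zz,F.round(1).tolist(),R.round(1).tolist())
    print(np.linalg.norm(F[1]-F[0]),np.linalg.norm(F[2]-F[0]),np.degrees(np.arctan2(*(F[2]-F[0])[1::-1])),np.degrees(np.arctan2(*(F[1]-F[0])[1::-1])))
    print([np.linalg.norm(R[i]-R[(i+1)%4]).round(1) for i in range(4)],[np.degrees(np.arctan2(*(R[(i+1)%4]-R[i])[1::-1])).round(2) for i in range(4)])
E
```

```text
10 [[516.1, 142.3, 10.0], [532.4, 238.3, 10.0], [684.3, 114.5, 10.0]] [[469.6, -229.2, 10.0], [477.7, -128.4, 10.0], [614.1, -142.5, 10.0], [607.1, -242.4, 10.0]]
97.39402409559553 170.4877324979422 -9.391634861753595 80.35364377405126
[np.float64(101.1), np.float64(137.1), np.float64(100.1), np.float64(138.2)] [np.float64(85.39), np.float64(-5.9), np.float64(-93.98), np.float64(174.53)]
13 [[515.4, 141.9, 13.0], [531.6, 237.2, 13.0], [682.4, 114.3, 13.0]] [[469.2, -227.0, 13.0], [477.3, -126.9, 13.0], [612.7, -140.9, 13.0], [605.8, -240.1, 13.0]]
96.71552608263906 169.3000252560712 -9.391634861753596 80.35364377405128
[np.float64(100.4), np.float64(136.1), np.float64(99.4), np.float64(137.2)] [np.float64(85.39), np.float64(-5.9), np.float64(-93.98), np.float64(174.53)]
```

Request:
jog_arm(
  moves="0 0 -0.95 0 0 0 0;0 0 -0.95 0 0 0 0;0 0 -0.95 0 0 0 0;0 0 -0.95 0 0 0 0;0 0 -0.95 0 0 0 0;0 0 -0.95 0 0 0 0;0 0 -0.95 0 0 0 0;0 0 -0.95 0 0 0 0;0 0 -0.95 0 0 0 0;0 0 -0.6 0 0 0 0.45;0 0 0 0 0 0 0.45;0 0 0 0 0 0 0;0 0 0 0 0 0 0",
)

```text
clock: 2.87
eef_pos: [492.2, -184.0, 297.3]
orientation: [0.0, 0.047, 0.999, 0.0]
force: [0.1, 0.1, 0.2]
finger_gap: 85.2
```

Run:
```python
from h import *
st=monitor.get_state(); p,d=imaging.camera('wrist'); np.savez("pics/w2.npz",p=p,d=d,pos=st['eef_pos'],ori=st['orientation'])
cv2.imwrite("pics/w2.png",p[:,:,::-1]); print(st['eef_pos'],st['q'],rot(st['orientation']).as_matrix().round(3),st['clock'])
crop(p,220,120,400,280,4,"pics/w2c.png")
```

```text
[ 492.24495722 -184.01322597  297.308977  ] [-4.65897517e-01  2.91194987e-02  1.30224756e+00  4.05037312e-04
  1.81038536e+00 -1.94222212e+00] [[-0.996  0.094  0.   ]
 [ 0.094  0.996  0.   ]
 [ 0.     0.    -1.   ]] 2.8667
```

View pics/w2c.png

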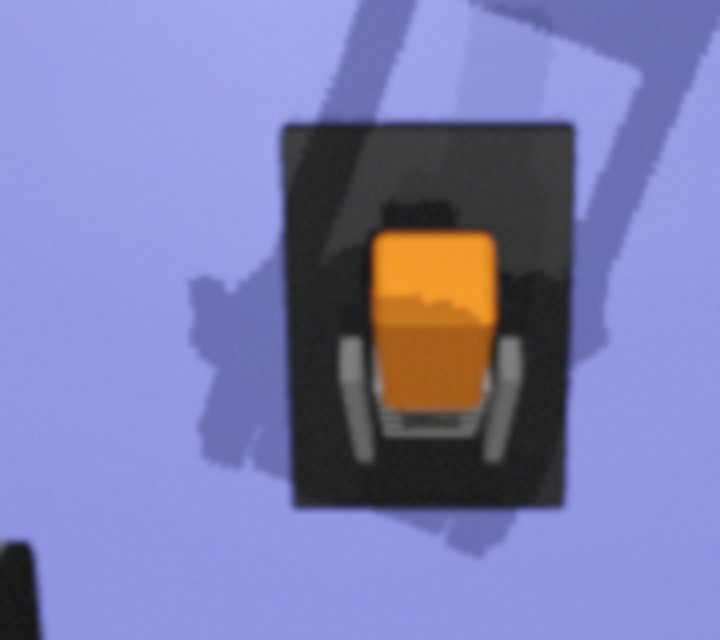

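View pics/w2.png

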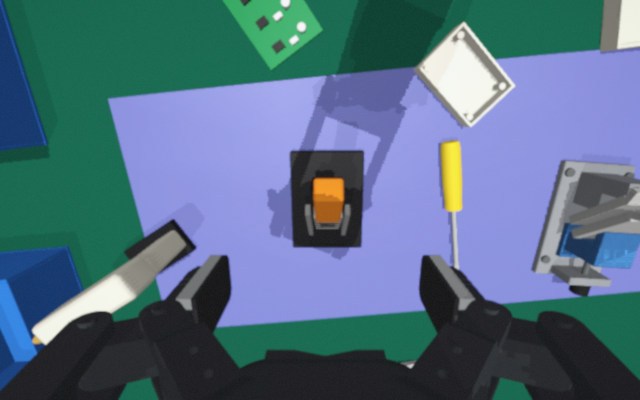

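Run:
```python
from h import *
z=np.load("pics/w2.npz"); st=dict(eef_pos=z['pos'],orientation=z['ori']); C=cloud('wrist',z['d'],st)
px=lambda a:[(220+u/4,120+v/4) for u,v in a]
for zz in (10,12):
    R=ray('wrist',px([(283,125),(575,127),(563,508),(295,508)]),zz,st)
    print(R.round(1).tolist(),R.mean(0))
    print([np.linalg.norm(R[i]-R[(i+1)%4]).round(1) for i in range(4)],[np.degrees(np.arctan2(*(R[(i+1)%4]-R[i])[1::-1])).round(2) for i in range(4)])
p=z['p'];hsv=cv2.cvtColor(p,cv2.COLOR_RGB2HSV).astype(int)
m=(hsv[...,0]<20)&(hsv[...,1]>150)&(hsv[...,2]>100); m[:,:280]=0;m[:,380:]=0;m[:150]=0;m[260:]=0
q=C[m]; print(np.percentile(q,[2,50,98],axis=0).round(1))
c=np.array([542,-185.6,0])
# end face corners predicted
yaw=np.radians(-5.4); Rz=Ro.from_euler('z',yaw).as_matrix()
s,cc=np.sin(np.radians(35)),np.cos(np.radians(35)); G=np.c_[[cc,0,s],[0,1,0],[-s,0,cc]]
print('rest matte depth', np.median(C[155:160,300:350].reshape(-1,3),0))
R=ray('wrist',px([(283,125),(575,127),(563,508),(295,508)]),11,st).mean(0); R[2]=0
for v in ([0,-13,170],[0,13,170],[22,13,170],[22,-13,170],[22,-13,100],[22,13,100]):
    X=R+Rz@(np.array([30,0,30])+G@np.array(v)); u=proj('wrist',X,st)[0]; print(v,X.round(1),((u-[220,120])*4).round(0))
```

```text
[[469.1, -228.9, 10.0], [479.0, -131.6, 10.0], [617.0, -144.3, 10.0], [607.7, -241.8, 10.0]] [ 543.19804286 -186.65523348   10.        ]
[np.float64(97.8), np.float64(138.5), np.float64(97.9), np.float64(139.1)] [np.float64(84.19), np.float64(-5.29), np.float64(-95.45), np.float64(174.71)]
[[468.9, -228.7, 12.0], [478.8, -131.8, 12.0], [616.0, -144.5, 12.0], [606.8, -241.5, 12.0]] [ 542.62749898 -186.62035909   12.        ]
[np.float64(97.4), np.float64(137.9), np.float64(97.4), np.float64(138.5)] [np.float64(84.19), np.float64(-5.29), np.float64(-95.45), np.float64(174.71)]
[[ 476.8 -195.6  106.8]
 [ 492.  -183.1  174. ]
 [ 528.1 -169.5  181.9]]
rest matte depth [ 480.70099632 -184.11781285   13.22637632]
[0, -13, 170] [ 474.5 -193.2  169.3] [376. 226.]
[0, 13, 170] [ 476.9 -167.3  169.3] [496. 226.]
[22, 13, 170] [ 494.9 -169.   181.9] [499. 322.]
[22, -13, 170] [ 492.4 -194.9  181.9] [375. 322.]
[22, -13, 100] [ 532.4 -198.7  124.5] [383. 410.]
[22, 13, 100] [ 534.8 -172.8  124.5] [483. 410.]
```

Request:
jog_arm(
  moves="0 0 0 0 0 -0.97 0;0 0 0 0 0 -0.97 0;0 0 0 0 0 -0.97 0;0 0 0 0 0 -0.97 0;0 0 0 0 0 -0.97 0;0 0 0 0 0 -0.98 0;0 0 0 0 0 0 0;0 0 0 0 0 0 0",
)

```text
clock: 3.58
eef_pos: [491.0, -183.6, 296.3]
orientation: [0.299, 0.046, 0.953, -0.014]
force: [0.4, -0.6, 0.1]
finger_gap: 85.6
```

```bash
cat >> h.py <<'E'
s35,c35=np.sin(np.radians(35)),np.cos(np.radians(35)); G=np.c_[[c35,0,s35],[0,1,0],[-s35,0,c35]]
def frame(o,yaw):  # base frame
    T=np.eye(4);T[:3,:3]=Ro.from_euler('z',yaw,degrees=True).as_matrix();T[:3,3]=o;return T
def lean(T,x,z):
    L=np.eye(4);L[:3,:3]=G;L[:3,3]=[x,0,z];return T@L
REST=frame([543,-187.2,0],-5.35); GAUGE0=lean(REST,30,30)
# tool in gauge: x_t=-x? tool z=-gz, tool y=+gy, tool x = y x z = gy x -gz = -gx
TG=np.eye(4);TG[:3,:3]=np.diag([-1,1,-1.]);TG[:3,3]=[11,0,135-18.7]
def delta(Tt,st=None):
    st=st or monitor.get_state(); Rm=rot(st['orientation']).as_matrix()
    sh=Rm.T@(Tt[:3,3]-st['eef_pos']); rv=Ro.from_matrix(Rm.T@Tt[:3,:3]).as_rotvec()
    print('pos',st['eef_pos'].round(1),'force',st['force'].round(2),'gap',round(st['finger_gap'],1),'t',st['clock'])
    print('shift mm',sh.round(1),'units',(sh/30).round(3),'turn units',(np.degrees(rv)/6).round(3))
E
python3 - <<'E'
from h import *
T=GAUGE0@TG; print(T.round(2)); delta(T); print(monitor.get_state()['q'])
E
```

```text
[[-8.2000e-01  9.0000e-02  5.7000e-01  5.1542e+02]
 [ 8.0000e-02  1.0000e+00 -5.0000e-02 -1.8462e+02]
 [-5.7000e-01  0.0000e+00 -8.2000e-01  1.3158e+02]
 [ 0.0000e+00  0.0000e+00  0.0000e+00  1.0000e+00]]
pos [ 491.  -183.6  296.3] force [ 0.41 -0.65  0.07] gap 85.6 t 3.5833
shift mm [ 74.1   1.2 149.1] units [2.47  0.041 4.97 ] turn units [-0.005 -0.025 -0.019]
[-0.66024074 -0.37864978  1.76429247  0.32967418  1.24193191 -2.16023509]
```

Request:
jog_arm(
  moves="0 0.82 0.04 0 0 0 0;0 0.82 0 0.5 0 0 0;0 0.83 0 0.9 0 0 0;0 0 0 0.9 0 0 0;0 0 0 0.9 0 0 0;0 0 0 0 0 0 0;0 0 0 0 0 0 0",
)

```text
clock: 4.17
eef_pos: [487.8, -182.5, 176.0]
orientation: [0.299, 0.044, 0.953, -0.013]
force: [0.2, 1.2, 0.6]
finger_gap: 85.2
```

Run:
```python
from h import *
T=GAUGE0@TG; delta(T)
p,d=imaging.camera('wrist'); cv2.imwrite("pics/w3.png",p[:,:,::-1])
```

```text
pos [ 487.8 -182.5  176. ] force [0.22 1.17 0.6 ] gap 85.2 t 4.1667
shift mm [ 2.7  0.4 52.3] units [0.09  0.012 1.743] turn units [ 0.011 -0.027 -0.002]
```

View pics/w3.png

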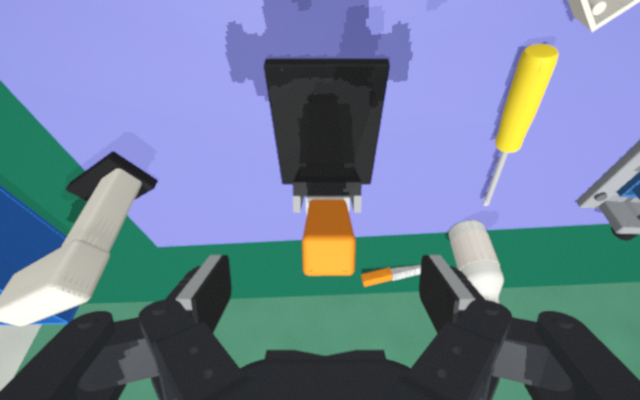

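Request:
jog_arm(
  moves="0 0.09 0 0.87 0 0 0;0 0 0 0.87 0 0 0;0 0 0 0 0 0 0;255 0 0 0 0 0 0;255 0 0 0 0 0 0;255 0 0 0 0 0 0;255 0 0 0 0 0 0;255 0 0 0 0 0 0;255 0 0 0 0 0 0;255 0 0 0 0 0 0;255 0 0 0 0 0 0;255 0 0 0 0 0 0",
  squeeze=60,
)

```text
clock: 5.22
eef_pos: [514.7, -186.0, 133.7]
orientation: [0.301, 0.045, 0.952, -0.015]
force: [-4.0, 0.9, 6.3]
finger_gap: 25.6
```

Run:
```python
from h import *
T=GAUGE0@TG; delta(T)
p,d=imaging.camera('wrist'); cv2.imwrite("pics/w4.png",p[:,:,::-1])
```

```text
pos [ 514.7 -186.   133.7] force [-3.95  0.87  6.26] gap 25.6 t 5.2167
shift mm [0.8 1.5 2.1] units [0.027 0.05  0.07 ] turn units [-0.021  0.021 -0.011]
```

View pics/w4.png

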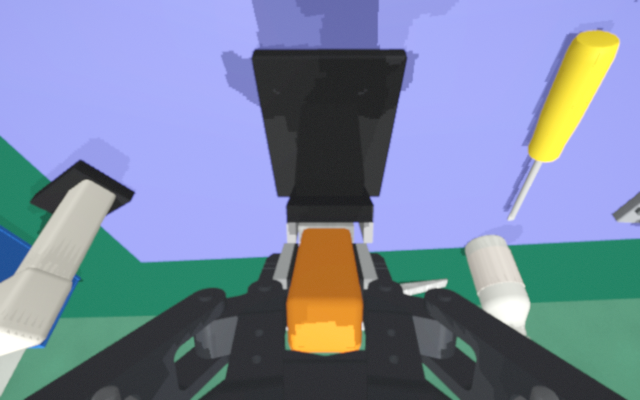

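Run:
```python
from h import *
st=monitor.get_state(); T=np.eye(4);T[:3,:3]=rot(st['orientation']).as_matrix();T[:3,3]=st['eef_pos']
TGm=np.linalg.inv(T)@GAUGE0; print(TGm.round(3)); np.save('tg.npy',TGm)
```

```text
[[-1.00000e+00  1.00000e-03 -2.00000e-03  1.20310e+01]
 [ 1.00000e-03  1.00000e+00 -2.00000e-03  1.73500e+00]
 [ 2.00000e-03 -2.00000e-03 -1.00000e+00  1.18356e+02]
 [ 0.00000e+00  0.00000e+00  0.00000e+00  1.00000e+00]]
```

Request:
jog_arm(
  moves="255 -0.05 0 -0.3 0 0 0;255 -0.05 0 -0.8 0 0 0;255 0 0 -0.9 0 0 0;255 0 0 -0.9 0 0 0;255 0 0 -0.9 0 0 0;255 0 0 -0.9 0 0 0;255 0 0 -0.6 0 0 0;255 0 0 0 0 0 0;255 0 0 0 0 0 0",
)

```text
clock: 6.02
eef_pos: [425.5, -177.5, 264.3]
orientation: [0.3, 0.046, 0.953, -0.015]
force: [-0.8, -0.4, -1.9]
finger_gap: 25.5
```

Run:
```python
from h import *
delta(GAUGE0@TG)
st=monitor.get_state();print(st['q'],st['wrist_torque'])
for n in ('scene','wrist','side'):
    p,d=imaging.camera(n); cv2.imwrite(f"pics/{n}5.png",p[:,:,::-1])
```

```text
pos [ 425.5 -177.5  264.3] force [-0.81 -0.36 -1.86] gap 25.5 t 6.0167
shift mm [  2.3   1.8 160.5] units [0.078 0.059 5.35 ] turn units [-0.028  0.003 -0.017]
[-0.78335643 -0.53096777  1.92143578  0.38905078  1.27620618 -2.28117525] [ 0.06601515  0.48024561 -0.00432139]
```

View pics/wrist5.png

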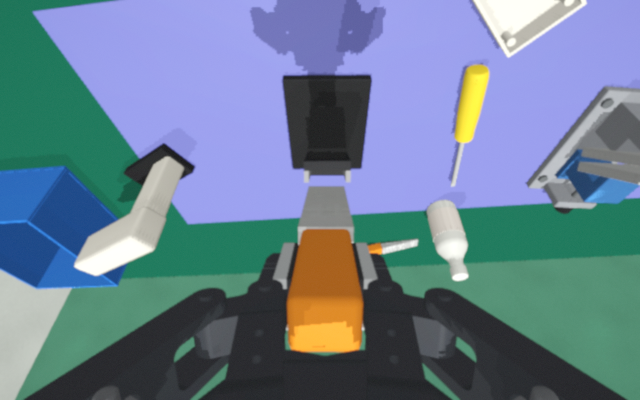

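View pics/side5.png

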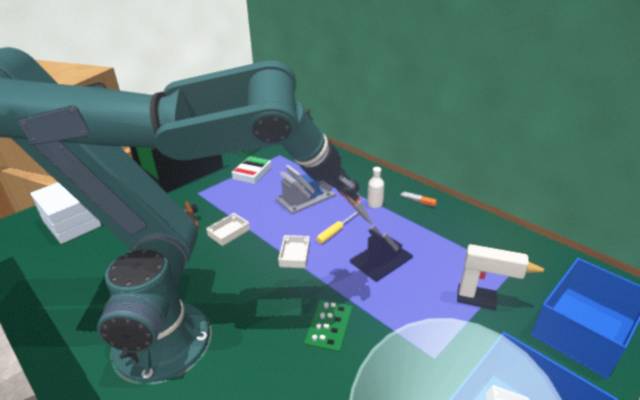

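```bash
cat >> h.py <<'E'
FIX=frame([588.1,179.5,0],-9.5); GAP=lean(FIX,-30,100)
E
python3 - <<'E'
from h import *
z=np.load("pics/w1.npz"); st=dict(eef_pos=z['pos'],orientation=z['ori']); C=cloud('wrist',z['d'],st)
im=z['p'][170:325,330:460,::-1]; im=cv2.resize(np.ascontiguousarray(im),None,fx=5,fy=5,interpolation=cv2.INTER_CUBIC)
def dr(pts,T,col):
    X=np.array(pts,float)@T[:3,:3].T+T[:3,3]; u=((proj('wrist',X,st)-[330,170])*5+2).astype(int)
    cv2.polylines(im,[u.reshape(-1,1,2)],False,col,1)
dr([(-65,-50,12),(105,-50,12),(105,50,12),(-65,50,12),(-65,-50,12)],FIX,(0,0,255))
for zz,x in ((0,0),(15.6,-9)): dr([(x,-35,zz),(x,35,zz)],GAP,(0,255,0))
dr([(0,-35,-85),(0,-35,0),(-9,-35,15.6)],GAP,(0,255,0))
for j in (0,3,6):
    w=7+.82*j; zz=-.57*j
    dr([(w+9,-35,zz+15.6),(w+9,35,zz+15.6)],GAP,(255,0,255)); 
    dr([(w,-35,zz),(w,35,zz)],GAP,(255,255,0))
cv2.imwrite("pics/ov.png",im)
# cloud points in gap frame
Q=(C.reshape(-1,3)-GAP[:3,3])@GAP[:3,:3]; Q=Q.reshape(400,640,3)
for (cu,cv) in [(400,260),(400,285),(300,270),(500,305),(420,330),(400,350),(400,375),(400,395),(400,410),(500,400),(400,425)]:
    u,v=330+cu//5,170+cv//5; print((cu,cv),Q[v,u].round(1))
E
```

```text
(400, 260) [-10.5  -4.7  14.1]
(400, 285) [-5.2 -3.9 12.5]
(300, 270) [ -5.4 -26.4  11.5]
(500, 305) [-4.2 19.2 12.3]
(420, 330) [1.  5.4 0.4]
(400, 350) [  1.7   6.9 -17. ]
(400, 375) [14.6 -2.3 10.6]
(400, 395) [20.1 -3.6 15. ]
(400, 410) [22.9 -2.8 13.2]
(500, 400) [18.2 18.1 16.2]
(400, 425) [ 21.1   5.4 -10.3]
```

View pics/ov.png

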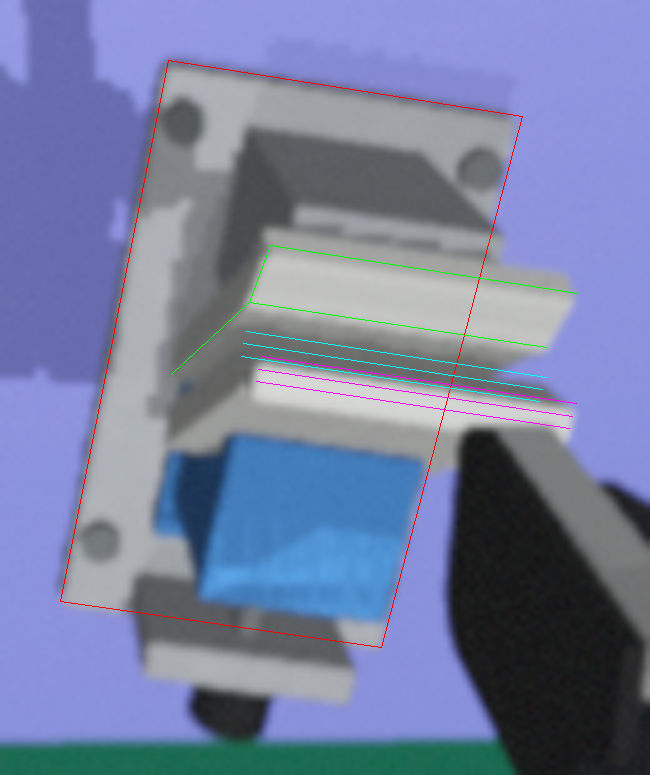

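```bash
cat >> h.py <<'E'
import os
TGm=np.load('tg.npy') if os.path.exists('tg.npy') else None
if TGm is not None: TGm[1,3]=0.9
def tgt(x,y,z):
    L=np.eye(4);L[:3,3]=[x,y,z]; return GAP@L@np.linalg.inv(TGm)
def where():
    st=monitor.get_state(); T=np.eye(4);T[:3,:3]=rot(st['orientation']).as_matrix();T[:3,3]=st['eef_pos']
    g=np.linalg.inv(GAP)@T@TGm; 
    print('gauge in gap',g[:3,3].round(2),'rot deg',np.degrees(Ro.from_matrix(g[:3,:3]).as_rotvec()).round(2),'F gap',(GAP[:3,:3].T@st['force']).round(2),'M gap',(GAP[:3,:3].T@st['wrist_torque']).round(3),'fing',round(st['finger_gap'],1),'t',round(st['clock'],2))
E
python3 - <<'E'
from h import *
where(); delta(tgt(2,0,45)); print(tgt(2,0,45).round(2))
E
```

```text
gauge in gap [  21.27 -372.84   54.96] rot deg [2.56 0.35 3.31] F gap [-1.2   0.44 -1.72] M gap [-0.025  0.48   0.036] fing 25.3 t 6.17
pos [ 425.6 -176.6  261.3] force [ 0.07  0.44 -2.1 ] gap 25.3 t 6.1667
shift mm [ -1.2 377.2  25.8] units [-0.041 12.573  0.861] turn units [ 0.427 -0.058  0.55 ]
[[-8.1000e-01  1.7000e-01  5.7000e-01  4.7711e+02]
 [ 1.4000e-01  9.9000e-01 -1.0000e-01  1.9741e+02]
 [-5.8000e-01 -0.0000e+00 -8.2000e-01  2.4174e+02]
 [ 0.0000e+00  0.0000e+00  0.0000e+00  1.0000e+00]]
```

Request:
jog_arm(
  moves="255 0 0 0 0.43 -0.06 0.55;255 0 0 0 0 0 0",
)

```text
clock: 6.33
eef_pos: [425.8, -176.0, 261.5]
orientation: [0.301, 0.08, 0.95, -0.026]
force: [0.4, 0.0, -1.7]
finger_gap: 25.4
```

Run:
```python
from h import *
where(); delta(tgt(2,0,45))
```

```text
gauge in gap [  22.47 -376.75   54.81] rot deg [-0.01 -0.04  0.02] F gap [-0.68  0.1  -1.63] M gap [ 0.018  0.447 -0.043] fing 25.4 t 6.33
pos [ 425.8 -176.   261.5] force [ 0.39  0.03 -1.73] gap 25.4 t 6.3333
shift mm [ 20.7 376.7   8.9] units [ 0.691 12.558  0.296] turn units [-0.002  0.007  0.003]
```

Request:
jog_arm(
  moves="255 0 0.5 0 0 0 0;255 0 0.9 0 0 0 0;255 0 0.95 0 0 0 0;255 0 0.95 0 0 0 0;255 0 0.95 0 0 0 0;255 0 0.95 0 0 0 0;255 0.1 0.95 0 0 0 0;255 0.1 0.95 0 0 0 0;255 0.1 0.95 0 0 0 0;255 0.1 0.95 0 0 0 0;255 0.1 0.95 0 0 0 0;255 0.1 0.95 0 0 0 0;255 0.1 0.95 0 0 0 0;255 0 0.7 0 0 0 0;255 0 0 0.29 0 0 0;255 0 0 0 0 0 0;255 0 0 0 0 0 0",
)

```text
clock: 7.75
eef_pos: [476.5, 195.5, 240.8]
orientation: [0.3, 0.079, 0.95, -0.028]
force: [0.8, 0.4, -1.4]
finger_gap: 25.5
```

Run:
```python
from h import *
where(); delta(tgt(2,0,45)); print(monitor.get_state()['q'].round(2))
for n in ('scene','wrist','side'):
    p,d=imaging.camera(n); cv2.imwrite(f"pics/{n}6.png",p[:,:,::-1])
    if n=='scene': crop(p,310,140,450,260,5,"pics/scene6c.png")
    if n=='side': crop(p,240,110,380,230,5,"pics/side6c.png")
```

```text
gauge in gap [ 1.21 -2.5  44.36] rot deg [-0.25  0.02  0.19] F gap [-0.23  0.54 -1.57] M gap [-0.057  0.455  0.004] fing 25.5 t 7.75
pos [476.5 195.5 240.8] force [ 0.79  0.42 -1.41] gap 25.5 t 7.75
shift mm [-0.8  1.9 -0.7] units [-0.025  0.064 -0.022] turn units [-0.042 -0.003  0.031]
[ 0.51 -0.31  1.83 -0.41  1.16 -0.82]
```

View pics/scene6c.png

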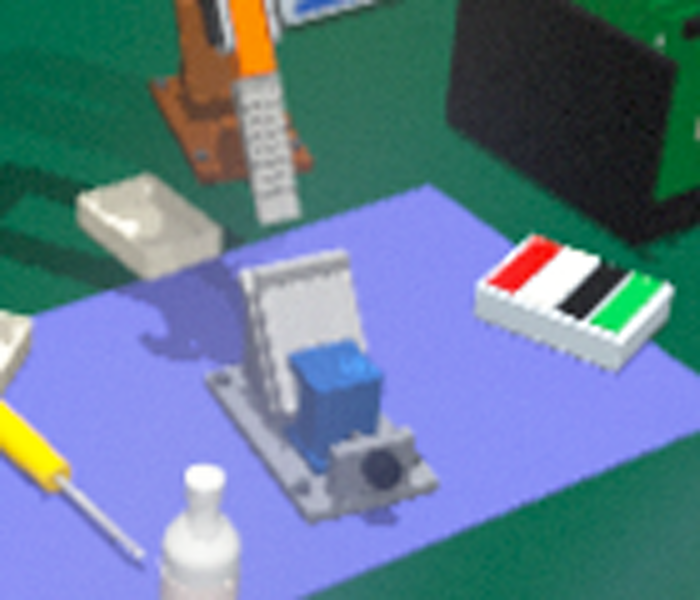

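View pics/side6c.png

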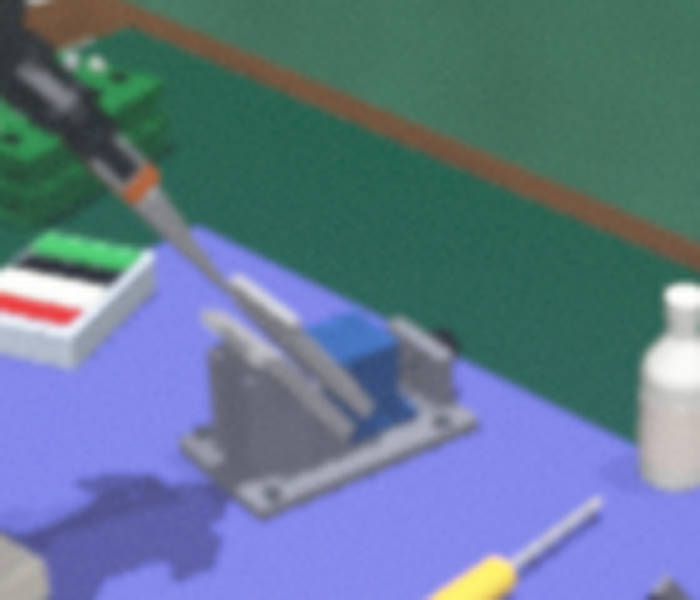

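View pics/wrist6.png

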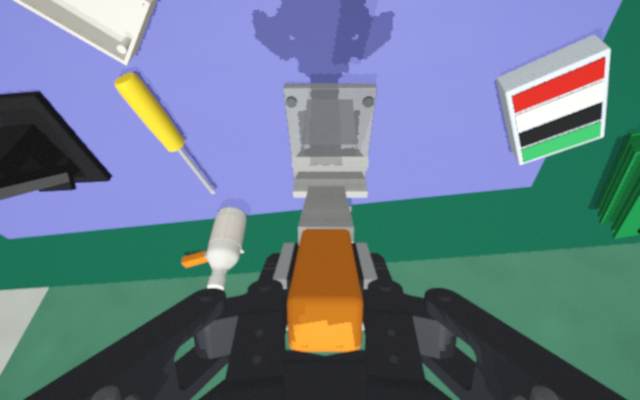

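Run:
```python
from h import *
st=monitor.get_state(); T=np.eye(4);T[:3,:3]=rot(st['orientation']).as_matrix();T[:3,3]=st['eef_pos']
Gg=T@TGm
for n,b,s in (('side',(260,140,360,230),8),('wrist',(270,70,390,250),4)):
    p=cv2.imread(f'pics/{n}6.png'); im=cv2.resize(np.ascontiguousarray(p[b[1]:b[3],b[0]:b[2]]),None,fx=s,fy=s,interpolation=cv2.INTER_CUBIC)
    def dr(pts,T,col):
        X=np.array(pts,float)@T[:3,:3].T+T[:3,3]; u=((proj(n,X,st)-b[:2]+.5)*s).astype(int)
        cv2.polylines(im,[u.reshape(-1,1,2)],False,col,1)
    dr([(-65,-50,12),(105,-50,12),(105,50,12),(-65,50,12),(-65,-50,12)],FIX,(0,0,255))
    dr([(0,-35,-85),(0,-35,0),(-9,-35,15.6),(-9,35,15.6)],GAP,(0,255,0)); dr([(0,-35,0),(0,35,0)],GAP,(0,255,0))
    w=7.8;zz=-.57; dr([(w,-35,-85),(w,-35,zz),(w+9,-35,zz+15.6),(w+9,35,zz+15.6)],GAP,(255,0,255))
    dr([(0,-15,100),(0,-15,0),(0,15,0),(0,15,100)],Gg,(0,255,255)); dr([(15,-15,90),(3,-15,0),(3,15,0),(15,15,90)],Gg,(0,160,255))
    cv2.imwrite(f"pics/ov6{n}.png",im)
```

```text
(no output)
```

View pics/ov6side.png

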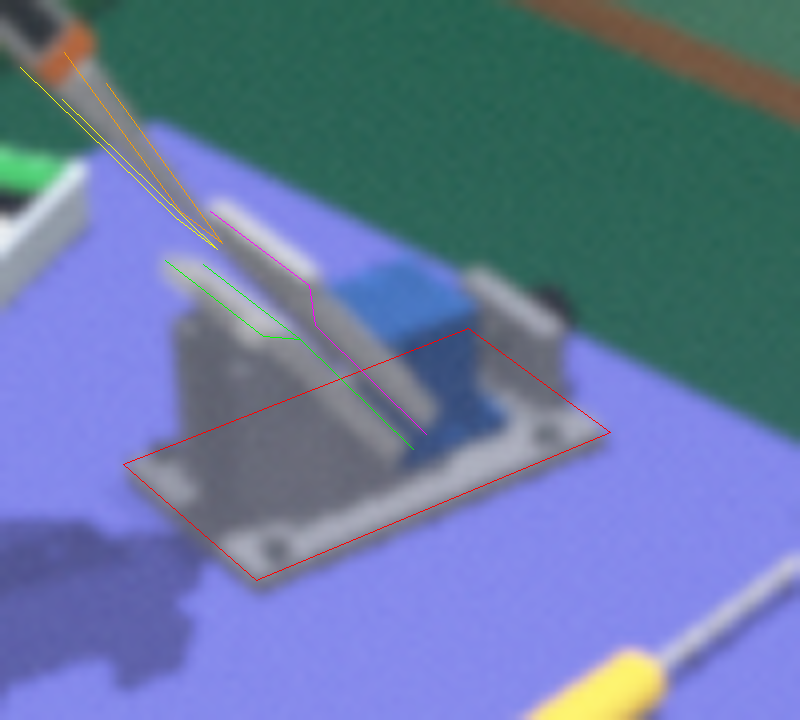

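View pics/ov6wrist.png

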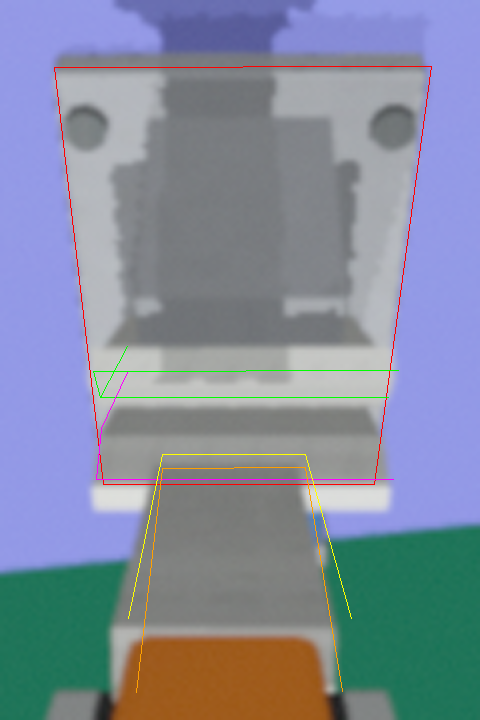

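Request:
jog_arm(
  moves="255 0 0.1 0.5 0 0 0;255 0 0 0.5 0 0 0;255 0 0 0.2 0 0 0;255 0 0 0.15 0 0 0;255 0 0 0.1 0 0 0;255 0 0 0 0 0 0;255 0 0 0 0 0 0",
)

```text
clock: 8.48
eef_pos: [502.5, 194.4, 208.3]
orientation: [0.303, 0.08, 0.949, -0.027]
force: [-0.7, -0.0, -2.5]
finger_gap: 25.6
```

Run:
```python
from h import *
where()
for n in ('wrist','side'):
    p,d=imaging.camera(n); 
    if n=='wrist': crop(p,270,70,390,250,4,"pics/wrist7c.png")
    if n=='side': crop(p,260,140,360,230,8,"pics/side7c.png")
```

```text
gauge in gap [4.27 0.95 2.88] rot deg [-0.13 -0.25  0.02] F gap [-2.01 -0.13 -1.69] M gap [-0.096  0.615 -0.022] fing 25.6 t 8.48
```

View pics/wrist7c.png

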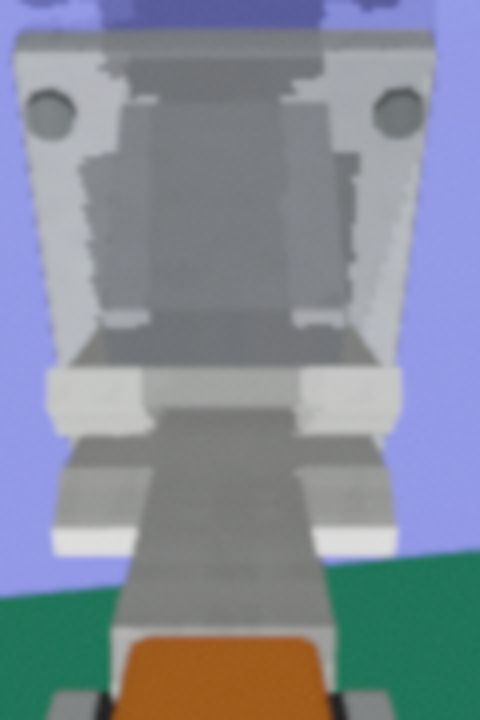

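View pics/side7c.png

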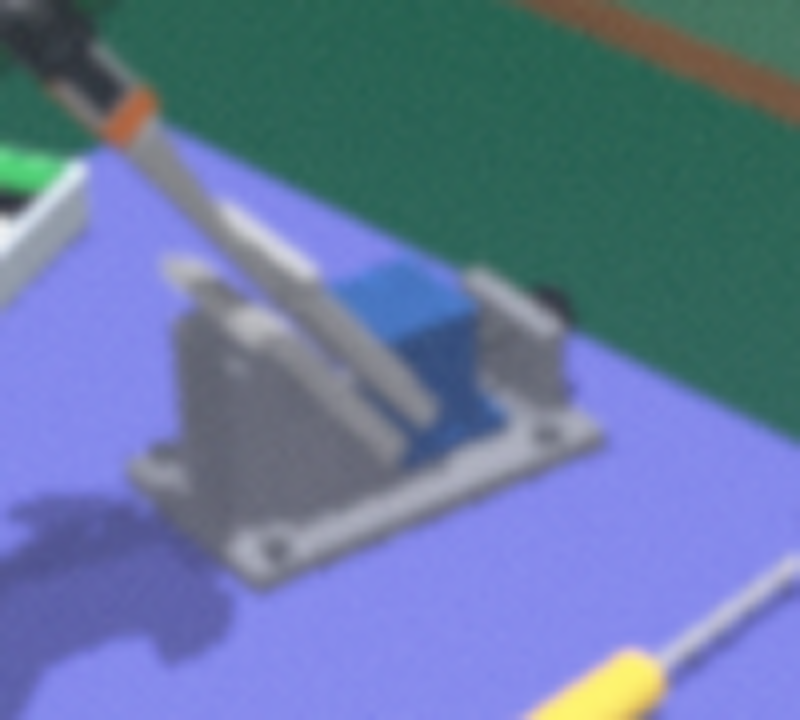

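Run:
```python
from h import *
st=monitor.get_state(); where()
T=np.eye(4);T[:3,:3]=rot(st['orientation']).as_matrix();T[:3,3]=st['eef_pos']; Gg=T@TGm
P=lambda T,x,y,z: ((proj('wrist',T[:3,:3]@[x,y,z]+T[:3,3],st)[0]-[270,70])*4+2).round(0)
print('tip edge pred',P(Gg,0,-15,0),P(Gg,0,15,0),'z100',P(Gg,0,-15,100),P(Gg,0,15,100))
print('mouth',P(GAP,0,-35,0),P(GAP,0,35,0),'flare',P(GAP,-9,-35,15.6),P(GAP,-9,35,15.6))
for j in(0,1,2,3): w=7+.82*j;zz=-.57*j;print('jaw',j,P(GAP,w,35,zz),P(GAP,w+9,-35,zz+15.6),P(GAP,w+9,35,zz+15.6))
print('d v per mm gauge z',P(Gg,0,15,10)-P(Gg,0,15,0),'x',P(Gg,5,15,0)-P(Gg,0,15,0))
```

```text
gauge in gap [4.36 1.22 3.05] rot deg [-0.1  -0.27  0.04] F gap [-0.84 -0.12 -1.15] M gap [-0.048  0.591  0.044] fing 25.4 t 8.58
tip edge pred [163. 454.] [306. 454.] z100 [129. 619.] [351. 619.]
mouth [ 62. 431.] [394. 431.] flare [ 51. 403.] [406. 402.]
jaw 0 [393. 463.] [ 56. 524.] [401. 524.]
jaw 1 [392. 466.] [ 56. 527.] [400. 527.]
jaw 2 [392. 469.] [ 57. 530.] [400. 530.]
jaw 3 [391. 472.] [ 57. 533.] [399. 533.]
d v per mm gauge z [ 3. 11.] x [-1. 23.]
```

Run:
```python
from h import *
st=monitor.get_state(); p,d=imaging.camera('wrist'); C=cloud('wrist',d,st); Q=(C-GAP[:3,3])@GAP[:3,:3]
print('col 326 vs col 290')
for v in range(155,234,3): print(v,(v-70)*4,Q[v,324:329].mean(0).round(1),Q[v,340:344].mean(0).round(1),Q[v,290:294].mean(0).round(1),p[v,326],p[v,292])
where()
```

```text
col 326 vs col 290
155 340 [-18.3  -0.5  -2.9] [-18.4  12.5  -2.3] [ -9.5 -36.1 -65.1] [114 116 120] [136 138 138]
158 352 [-15.6  -0.5  -4.3] [-15.5  12.6  -4.7] [-11.2 -32.7 -33.1] [113 115 119] [123 125 123]
161 364 [-12.6  -0.5  -7.1] [-12.6  12.8  -6.8] [-11.3 -30.8 -15.2] [133 135 136] [150 152 150]
164 376 [-13.5  -0.5  13.6] [-13.5  11.8  13.5] [-13.5 -27.8  13.3] [162 164 162] [197 199 197]
167 388 [-11.3  -0.5  14.8] [-11.3  11.8  14.8] [-11.4 -27.7  14.8] [162 164 163] [197 199 197]
170 400 [-9.2 -0.5 16.2] [-9.1 11.8 15.7] [ -9.2 -27.7  15.8] [159 161 159] [197 199 197]
173 412 [-6.2 -0.5 13. ] [-6.  12.  12.3] [ -6.2 -28.1  13. ] [122 123 121] [196 197 195]
176 424 [-2.2 -0.5  5.7] [-2.2 12.3  5.7] [ -2.2 -29.    5.6] [122 122 122] [196 197 195]
179 436 [  7.6  -0.4 -27.7] [  7.7  14.  -27.9] [  7.8 -32.8 -28.4] [125 126 124] [133 134 133]
182 448 [  7.8  -0.4 -15.7] [  7.7  13.5 -15.5] [  7.7 -31.5 -15.7] [126 127 125] [124 125 123]
185 460 [ 7.7 -0.5 -3.9] [ 7.7 12.9 -3.8] [  7.7 -30.2  -3.9] [125 126 125] [129 130 128]
188 472 [ 6.2 -0.5 12.8] [ 6.4 12.2 12. ] [  8.7 
[... 865 characters left out ...]
92 [ 5.2 -0.5 89.3] [ 5.1  8.5 89.4] [ 104.5  -52.8 -194.1] [121 123 120] [ 34 118  93]
221 604 [ 5.1 -0.5 94.6] [ 5.3  8.3 94.2] [ 110.8  -53.4 -198. ] [125 127 125] [ 34 118  90]
224 616 [ 5.1 -0.5 99.5] [ 5.1  8.  99.6] [ 117.5  -54.1 -203. ] [126 126 125] [ 35 118  91]
227 628 [  5.5  -0.5 103.1] [  5.2   7.8 103.9] [ 124.4  -54.8 -207.9] [160 159 156] [ 30 116  89]
230 640 [  5.1  -0.5 108.5] [  4.7   7.6 109.7] [ 131.4  -55.5 -212.9] [159  93  35] [ 29 116  89]
233 652 [  4.9  -0.5 113.2] [  5.    7.4 113.1] [ 138.2  -56.2 -217. ] [157  90  25] [ 32 117  89]
gauge in gap [4.3  1.26 3.01] rot deg [-0.1  -0.27  0.05] F gap [-1.19 -0.44 -1.11] M gap [-0.065  0.536 -0.007] fing 25.2 t 8.63
```

Request:
jog_arm(
  moves="255 0.07 0.02 0 0 0.06 0;255 0.07 0 0 0 0.06 0;255 0 0 0 0 0 0;255 0 0 0 0 0 0",
)

```text
clock: 8.97
eef_pos: [499.2, 195.9, 205.5]
orientation: [0.297, 0.08, 0.951, -0.027]
force: [0.2, 0.5, -1.6]
finger_gap: 25.9
```

```bash
cat >> h.py <<'E'
def look(vs=range(179,226,5)):
    st=monitor.get_state(); p,d=imaging.camera('wrist'); C=cloud('wrist',d,st); Q=(C-GAP[:3,3])@GAP[:3,:3]
    for v in vs: print(v,Q[v,324:329].mean(0).round(1),Q[v,290:294].mean(0).round(1))
    m=np.zeros((400,640),bool); m[170:222,315:338]=1
    m&=(np.abs(Q[...,0]-3)<5)&(Q[...,2]>25)&(Q[...,2]<98)
    q=Q[m]; A=np.c_[np.ones(len(q)),q[:,2],q[:,1]]; k=np.linalg.lstsq(A,q[:,0],rcond=None)[0]
    print('flat face x at z=0: %.2f, slope dx/dz %.4f dx/dy %.4f, n %d'%(k[0],k[1],k[2],len(q)))
    return p,Q
E
python3 - <<'E'
from h import *
look(); where()
E
```

```text
179 [-7.8  0.2 15.7] [-20.6 -20.7  78.1]
184 [-1.2  0.2  4. ] [ -1.3 -28.6   4.6]
189 [ 0.5  0.2 15.2] [  7.9 -31.  -16. ]
194 [ 0.4  0.2 31.8] [  8.2 -29.2   1.2]
199 [ 0.3  0.2 46.3] [ 11.2 -28.8   6.4]
204 [ 0.2  0.2 59.6] [ 14.1 -28.3  11.5]
209 [ 0.4  0.2 70.6] [ 17.  -27.9  16.1]
214 [ 0.3  0.2 81.3] [ 22.5 -28.5  12.2]
219 [ 0.1  0.2 91.2] [  93.8  -50.9 -184.8]
224 [ 0.3  0.2 99.1] [ 105.   -52.2 -194.1]
flat face x at z=0: 0.49, slope dx/dz -0.0029 dx/dy -0.0002, n 678
gauge in gap [-1.72  1.78  2.69] rot deg [-0.12  0.48  0.06] F gap [-1.37  0.04 -1.56] M gap [-0.018  0.428 -0.005] fing 25.3 t 9.02
```

Request:
jog_arm(
  moves="255 -0.01 0 0.1 0 0 0;255 0 0 0.1 0 0 0;255 0 0 0.1 0 0 0;255 0 0 0.1 0 0 0;255 0 0 0.1 0 0 0;255 0 0 0 0 0 0;255 0 0 0 0 0 0",
)

```text
clock: 9.6
eef_pos: [508.0, 194.0, 193.0]
orientation: [0.296, 0.08, 0.951, -0.027]
force: [0.2, -0.7, -1.6]
finger_gap: 25.3
```

Run:
```python
from h import *
where();look(range(184,222,12)); where()
```

```text
gauge in gap [ -1.54   1.45 -12.66] rot deg [-0.15  0.49  0.05] F gap [-0.64 -0.7  -1.47] M gap [-0.023  0.333  0.023] fing 25.3 t 9.6
184 [-6.4 -0.2 13. ] [ -6.5 -26.3  13.4]
196 [ 0.6 -0.2 22.3] [  7.8 -28.7  -5.3]
208 [ 0.7 -0.2 52.4] [ 13.5 -27.3  10.1]
220 [ 0.4 -0.2 77.1] [ 22.4 -27.2  13. ]
flat face x at z=0: 0.65, slope dx/dz -0.0020 dx/dy -0.0009, n 561
gauge in gap [ -1.53   1.48 -12.51] rot deg [-0.15  0.49  0.05] F gap [ 0.3   0.05 -0.81] M gap [-0.015  0.25   0.018] fing 25.0 t 9.65
```

Request:
jog_arm(
  moves="255 0.01 0 0.1 0 0 0;255 0 0 0.1 0 0 0;255 0 0 0.1 0 0 0;255 0 0 0.1 0 0 0;255 0 0 0.05 0 0 0;255 0 0 0 0 0 0",
)

```text
clock: 10.15
eef_pos: [515.6, 192.8, 181.8]
orientation: [0.297, 0.08, 0.951, -0.027]
force: [2.2, -0.4, -1.4]
finger_gap: 25.3
```

Run:
```python
from h import *
where();look(range(196,222,12)); where()
```

```text
gauge in gap [ -1.66   1.51 -26.22] rot deg [-0.14  0.46  0.06] F gap [ 1.01  0.01 -2.42] M gap [0.087 0.01  0.025] fing 25.3 t 10.15
196 [ 0.5 -0.2  8.4] [  7.7 -28.7 -18.9]
208 [ 0.4 -0.2 39.3] [ 10.4 -26.1   6.2]
220 [ 0.5 -0.2 62.9] [ 16.7 -25.3  15.7]
flat face x at z=0: 0.64, slope dx/dz -0.0043 dx/dy 0.0007, n 440
gauge in gap [ -1.68   1.52 -26.1 ] rot deg [-0.14  0.47  0.06] F gap [ 0.42  0.25 -2.08] M gap [-0.004 -0.004  0.022] fing 25.2 t 10.2
```

Request:
jog_arm(
  moves="255 0 0 0.05 0 0 0;255 0 0 0.05 0 0 0;255 0 0 0.05 0 0 0;255 0 0 0 0 0 0",
)

```text
clock: 10.53
eef_pos: [518.0, 192.5, 178.2]
orientation: [0.297, 0.08, 0.951, -0.027]
force: [2.8, 0.5, -1.8]
finger_gap: 25.6
```

Run:
```python
from h import *
where();look([208]); where()
```

```text
gauge in gap [ -1.69   1.64 -30.49] rot deg [-0.12  0.46  0.06] F gap [ 1.2   0.92 -3.  ] M gap [ 0.073 -0.085  0.009] fing 25.6 t 10.53
208 [ 0.5 -0.1 34.5] [  9.8 -25.8   3.8]
flat face x at z=0: 0.65, slope dx/dz -0.0047 dx/dy 0.0017, n 404
gauge in gap [ -1.74   1.66 -30.49] rot deg [-0.12  0.46  0.06] F gap [ 1.64  0.54 -3.02] M gap [ 0.1   -0.141  0.042] fing 25.5 t 10.58
```

Request:
jog_arm(
  moves="255 0 0 0.04 0 0 0;255 0 0 0.04 0 0 0;255 0 0 0.04 0 0 0;255 0 0 0 0 0 0",
)

```text
clock: 10.92
eef_pos: [519.3, 192.5, 177.1]
orientation: [0.297, 0.08, 0.951, -0.026]
force: [-9.2, 0.8, 8.5]
finger_gap: 25.1
```

Run:
```python
from h import *
where();look([208]); where()
```

```text
gauge in gap [ -1.36   1.9  -32.19] rot deg [-0.09  0.48  0.01] F gap [-2.71 -0.73 12.25] M gap [-0.344  0.786  0.198] fing 25.1 t 10.92
208 [ 0.6  0.2 33.9] [  9.8 -25.4   3.3]
flat face x at z=0: 0.63, slope dx/dz -0.0017 dx/dy -0.0015, n 397
gauge in gap [ -1.36   1.89 -32.17] rot deg [-0.09  0.47  0.02] F gap [-2.82 -1.46 12.44] M gap [-0.306  0.839  0.158] fing 25.2 t 10.97
```

Request:
jog_arm(
  moves="255 0.01 0 0 0 0 0;255 0 0 0 0 0 0;255 0 0 0 0 0 0;255 0 0 0 0 0 0",
)

```text
clock: 11.3
eef_pos: [519.2, 192.5, 177.0]
orientation: [0.297, 0.08, 0.951, -0.026]
force: [-8.4, 0.4, 8.0]
finger_gap: 24.9
```

Run:
```python
from h import *
where();look([208]); where()
```

```text
gauge in gap [ -1.36   1.93 -32.16] rot deg [-0.08  0.44  0.02] F gap [-2.25 -0.94 11.32] M gap [-0.33   0.664  0.154] fing 24.9 t 11.3
208 [ 0.6  0.2 33.6] [  9.3 -25.2   4.7]
flat face x at z=0: 0.63, slope dx/dz -0.0027 dx/dy 0.0007, n 394
gauge in gap [ -1.38   1.93 -32.16] rot deg [-0.08  0.44  0.03] F gap [-2.32 -1.06 11.55] M gap [-0.354  0.688  0.108] fing 25.1 t 11.35
```

Request:
jog_arm(
  moves="255 0 0 0 0 0 0;255 0 0 0 0 0 0;255 0 0 0 0 0 0",
  squeeze=20,
)

```text
clock: 11.6
eef_pos: [519.1, 192.5, 177.0]
orientation: [0.297, 0.08, 0.951, -0.026]
force: [-7.4, -0.9, 8.1]
finger_gap: 25.2
```

Run:
```python
from h import *
where()
```

```text
gauge in gap [ -1.41   1.88 -32.18] rot deg [-0.09  0.44  0.02] F gap [-1.2  -2.15 10.77] M gap [-0.342  0.645  0.173] fing 25.2 t 11.6
```

Still wedged at about 11–12 N axial, held steady. I'll release now.

Request:
jog_arm(
  moves="130 0 0 0 0 0 0;130 0 0 0 0 0 0;130 0 0 0 0 0 0;130 0 0 0 0 0 0;130 0 0 0 0 0 0",
)

```text
clock: 12.02
eef_pos: [519.3, 192.0, 174.5]
orientation: [0.296, 0.08, 0.951, -0.027]
force: [-0.3, -0.1, -0.4]
finger_gap: 41.9
```

Run:
```python
from h import *
where();p,Q=look(range(190,232,6)); where()
cv2.imwrite("pics/w8.png",p[:,:,::-1])
p,d=imaging.camera('side'); crop(p,240,130,370,230,6,"pics/side8c.png")
```

```text
gauge in gap [ -2.85   1.3  -34.36] rot deg [-0.16  0.54  0.06] F gap [-0.47 -0.17 -0.17] M gap [0.019 0.241 0.01 ] fing 41.9 t 12.02
190 [-9.  -0.4 16.2] [ -9.1 -23.9  16.5]
196 [-1.9 -0.4  5. ] [ -2.1 -25.2   5.8]
202 [-2.6 -0.4 23.6] [  7.7 -27.4 -13.1]
208 [-5.8 -0.3 48.3] [  8.1 -25.9   1.8]
214 [-8.4 -0.3 68. ] [ 11.1 -25.4   7. ]
220 [-10.7  -0.3  84.3] [ 14.2 -25.1  11.6]
226 [-12.3  -0.3  97.2] [ 17.  -24.6  16.5]
flat face x at z=0: 0.00, slope dx/dz 0.0000 dx/dy 0.0000, n 0
gauge in gap [ -2.76   1.34 -34.31] rot deg [-0.15  0.53  0.06] F gap [ 0.03  0.65 -0.22] M gap [0.024 0.28  0.028] fing 41.8 t 12.07
```

View pics/w8.png

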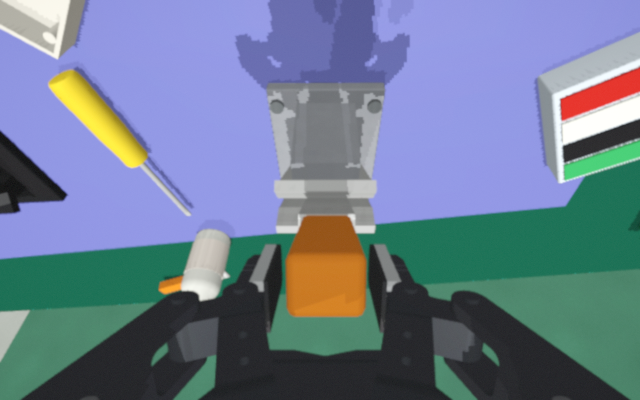

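View pics/side8c.png

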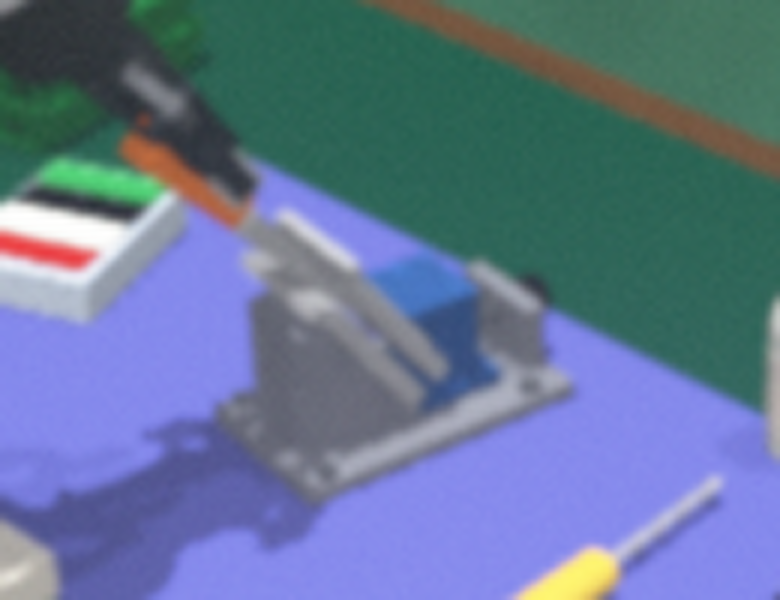

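The gauge is in the gap but tilted about 7.6° towards the bed once released. Its sloping face now lies on the jaw and its flat face on the bed's mouth edge. I'll open fully, retreat straight back and check it stays put.

Request:
jog_arm(
  moves="0 0 0 0 0 0 0;0 0 0 0 0 0 0;0 0 0 0 0 0 0;0 0 0 0 0 0 0;0 0 0 -0.2 0 0 0;0 0 0 -0.5 0 0 0;0 0 0 -0.8 0 0 0;0 0 0 -0.8 0 0 0;0 0 0 -0.8 0 0 0;0 0 0 -0.5 0 0 0;0 0 0 0 0 0 0;0 0 0 0 0 0 0",
)

```text
clock: 13.12
eef_pos: [459.1, 203.2, 265.2]
orientation: [0.297, 0.08, 0.951, -0.026]
force: [0.1, 0.1, 0.3]
finger_gap: 85.5
```

```bash
cat > chk.py <<'E'
from h import *
import sys
where(); st=monitor.get_state(); p,d=imaging.camera('wrist'); C=cloud('wrist',d,st); Q=(C-GAP[:3,3])@GAP[:3,:3]
cv2.imwrite(f"pics/{sys.argv[1]}.png",p[:,:,::-1])
h=cv2.cvtColor(p,cv2.COLOR_RGB2HSV).astype(int)
o=(h[...,0]<20)&(h[...,1]>140)&(h[...,2]>80)&(np.abs(Q[...,0]+10)<40)&(np.abs(Q[...,1])<40)
q=Q[o]; print('orange n',len(q),np.percentile(q,[1,50,99],axis=0).round(1).tolist())
b=(h[...,1]<40)&(np.abs(Q[...,1])<12)&(Q[...,2]>20)&(Q[...,2]<110)&(np.abs(Q[...,0]+5)<15); q=Q[b]
if len(q)>20:
    k=np.polyfit(q[:,2],q[:,0],1); print('blade n',len(q),'x=%.2f + %.4f z'%(k[1],k[0]),'z rng',q[:,2].min(),q[:,2].max())
E
python3 chk.py w9
```

```text
gauge in gap [-0.67  2.7  75.08] rot deg [-0.01  0.38  0.04] F gap [0.21 0.07 0.18] M gap [-0.056  0.292  0.009] fing 85.5 t 13.12
orange n 1413 [[-17.2, -12.1, 79.7], [-8.3, -0.4, 138.4], [4.2, 11.9, 140.7]]
blade n 51 x=0.54 + -0.1323 z z rng 22.67154415103714 63.317596874420275
```

View pics/w9.png

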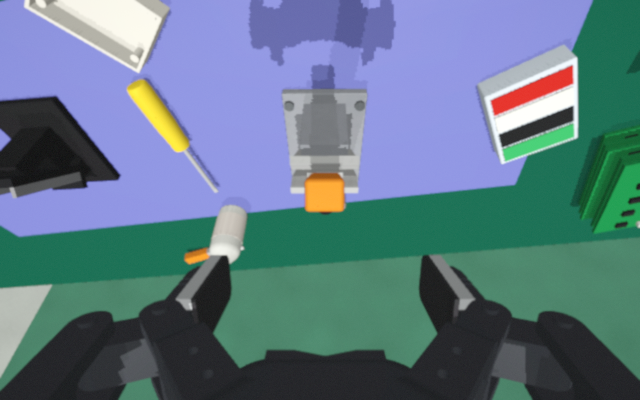

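Request:
jog_arm(
  moves="0 0 0 0 0 0 0;0 0 0 0 0 0 0;0 0 0 0 0 0 0;0 0 0 0 0 0 0;0 0 0 0 0 0 0;0 0 0 0 0 0 0;0 0 0 0 0 0 0;0 0 0 0 0 0 0;0 0 0 0 0 0 0;0 0 0 0 0 0 0;0 0 0 0 0 0 0;0 0 0 0 0 0 0",
)

```text
clock: 14.17
eef_pos: [459.0, 202.8, 263.9]
orientation: [0.296, 0.08, 0.951, -0.027]
force: [1.0, 0.1, 0.5]
finger_gap: 85.5
```

```bash
python3 chk.py w10
python3 - <<'E'
from h import *
p,d=imaging.camera('side'); crop(p,240,110,400,230,5,"pics/side10c.png")
p2,d=imaging.camera('scene'); crop(p2,230,140,410,290,4,"pics/scene10c.png")
E
```

```text
gauge in gap [-1.64  2.01 74.05] rot deg [-0.13  0.49  0.05] F gap [ 1.08  0.26 -0.14] M gap [-0.054  0.301  0.028] fing 85.5 t 14.17
orange n 1394 [[-17.1, -12.0, 86.7], [-8.5, -0.3, 138.4], [3.3, 11.9, 140.7]]
blade n 33 x=0.39 + -0.1289 z z rng 37.14004193117531 68.37499918620861
```

View pics/side10c.png

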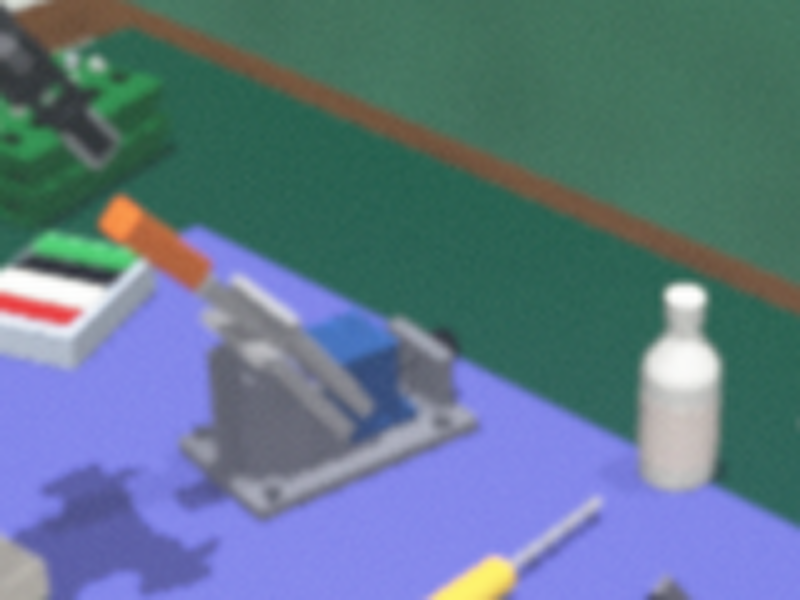

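View pics/scene10c.png

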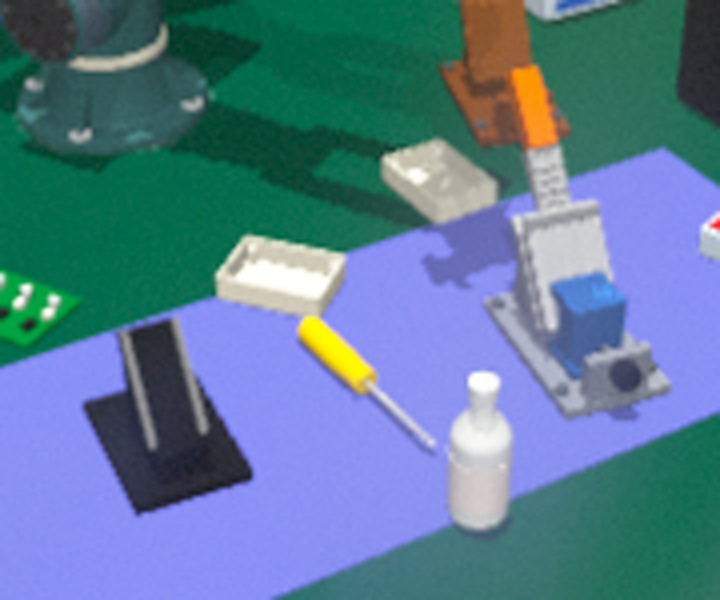

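Between the two checks, 1 s apart, the handle positions match (138.4 mm median, 140.7 mm top). The gauge is at rest, the rest is empty and the other things haven't moved. I'll hand in.

```bash
python3 -c "
from bench import ctrl
print(ctrl.hand_in())"
```

```text
the job is handed in; nothing more can be done
None
```

The gauge is in the gap between the bed and the blue-backed jaw, released and at rest, and the job is handed in. I gripped it by the handle, drew it out of the rest along its length, and fed it in thin end first until it dragged at about 11–14 N. I held that for about 0.7 s before letting go. The hand-in gave no verdict.

- **Seating:** the thin end is about 31 mm below the mouth and near mid-width. Two depth checks 1 s apart gave the same handle position, so it is not creeping.
- **Tilt on release:** the gauge did not stay flat on the bed. It tipped about 0.13 rad (7.5°) towards the bed, so by the depth readings its sloping face lies on the jaw and its flat face on the bed's mouth edge. That is inside the 0.2 rad limit, but not the flat seating I aimed for.
- **Jaw contact:** I had no direct reading of the force on the jaw. The push while held and the contact after release are inferred from the wrist force and the depth images; I estimate 1–2 N on the jaw now.
- **Disagreement:** the gauge position worked out from its place in the rest was up to 5 mm off across the gap compared with the wrist camera's depth. I corrected from the depth readings before going in.
- **Other items:** the last pictures show everything else in view where it was. The whole job took about 14.3 s.

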